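# Hold the contact tester closed on its check plate

### The arm

A 7-joint arm with a two-finger parallel gripper is mounted at the origin on the work surface. World frame = base frame: x ahead of the robot, y to its left, z up, the work surface at z = 0. Lengths are in mm, angles in rad, forces in N, time in s.
With the tool pointing down it reaches from about 400 to 900 mm from the base axis. Payload 5.5 kg.
Tool frame: the origin (TCP) lies midway between the tips of the shut fingers; the grasp point (between the pads) lies 19 mm behind it (manip.hold_point_z is the distance from the TCP to the grasp point, in mm); z points along the fingers, y is the direction in which the jaws open and shut (so a half turn about z gives the same grasp; the last joint's range is limited). The gripper opens to 85 mm and grips with 20 to 120 N. Pads are 22 mm wide; open, the fingers measure 114 mm over their backs; the gripper's body (76 mm by 85 mm) begins 54 mm behind the grasp point. The pads swing forward as they close: fully open they stand 13 mm farther back than shut.
Start: joints at [1.521, 0.501, -0.427, 1.55, 0.221, 1.138, -0.21], TCP at [200.054, -618.448, 231.31] pointing down, gripper open.
Joint ranges: [-2.88, 2.88], [-0.31, 2.03], [-1.54, 1.56], [0.2, 2.42], [-1.41, 4.55], [0.19, 2.02], [-2.57, 2.57]. Speed limits (rad/s): [2.57, 2.57, 3.14, 3.14, 3.14, 3.14, 3.14].

### API

Orientations are given as [roll, pitch, yaw] about the fixed x, y, z axes, in that order (R = Rz(yaw) Ry(pitch) Rx(roll)).
In Python, from plant import manip gives the robot as it stands. The module is installed in compiled form; this text tells all that it offers.
- The arm moves only by the shell command python3 -m pendant 'ROWS'. ROWS is JSON, a list of rows, each an object with "hand": the closure, from 0 (fully open) to 1 (shut); "offset": the shift along the tool's x, y, z in m, a list of three; "twist": the turn about the tool's z in rad. A call has 1 to 20 rows; each row is the pose to reach, as a shift and turn from the pose commanded when the call began, along the tool's axes at that moment; what a row does not reach only later rows make up. A row lasts 1/10 s, in which the tool goes at most 50 mm and 8.59 degrees, less where a joint would pass 70% of its speed; a pose out of reach is approached as far as the arm can. A call with a gripper value outside its range is refused whole. The fingers move at their own pace and stop on an object; the grip force is fixed at half the most. Time passes only in rows, so rows that repeat a pose let the fingers close. It gives the time, the measured TCP pose, the force and the opening at its end, in the units of the state.
- manip.observe(): the state, without advancing time (a new reading comes with each control period).
- manip.get_image(name): name is "scene" or "top" or "wrist"; returns a dict with "frame" (400x640x3 uint8, blue, green, red), "z_map" (400x640 float32, mm along the optical axis (not along the pixel's ray), 0 where there is no reading), "K" (3x3 intrinsics, pixels), "position" and "rotation" of the camera in the world. Camera axes: x right, y up, looking along -z (the intrinsics and any distortion apply to the point x, -y, -z); pixel columns grow to the right and rows downward; lengths in mm; the calibration is good to about 2 mm. A picture is of the moment at which its call begins.
- manip.hand_in(): hands the job in, once; it reports no verdict.
The state is a dict: "time_s": time; "joints": joint angles; "qd": joint speeds; "joint_efforts": joint torques, N m; "eef_pos": TCP position; "tcp_rot": TCP orientation; "contact_force": force on the tool from outside, world axes, zero at the start; "wrist_torque": the same for the moment, N m; "opening": opening from 0.0 (shut) to 1.0 (fully open).
Only numpy, scipy, OpenCV 4.12 (cv2) and the standard library are available. Lean on these libraries where they do the work, as an engineer would, in place of code of your own. Each camera call takes 0.05 s, during which the arm holds its last target. There are 200 camera calls.

### The job

Do the start-of-shift check of the contact test jig: lift the black check plate up and off its hook, stand it in the jig's nest with the hanging slot at the top, pushed fully home, and let go of it. Then press the jig's spring-loaded handle all the way down to its rubber stop so that the probes bear on the plate, and keep it held there: finish while still holding the handle down. Leave the tape roll on its hook and the charger block and phone where they lie.

Things in the scene. Friction and masses are not known exactly. Their poses are not given: they have to be found in the camera images.
- plate_center (a point): Middle of the check plate, 42 mm above its lower edge: flat black plate, 84 mm tall (z), 14 thick (x), about 110 g, both faces alike. The lower 56 mm are 44 wide (y), with six brass contacts; grip it there by its side edges. Above is a hanging tab 29 mm wide with a slot 15 wide and 22 tall under a 6 mm bridge. It starts hanging upright, loose, by the bridge from one of the two hooks, x along the hook.
- hook_left (a point): Place on the stand's left hook (seen from the robot) where a thing hangs: top of the level 6 mm steel rod, 188 mm above the table, axes as the stand, 60 mm before the cross-bar. 17 mm farther out (-x) the rod turns up 45 degrees; its tip is 6 mm higher and ends 25 mm from the point. A hung plate can rise 16 mm in its slot: raise it 8 to 14 mm, then draw it off along -x.
- hook_right (a point): The same point on the right hook, 150 mm from the left one. Which hook carries the plate varies.
- stand: Hook stand, fixed: aluminium post with a 210 mm cross-bar (20 mm square, top 195 mm above the table) and two hooks sticking out from it. Origin on the table, midway between the hooks and 35 mm before the cross-bar; x points from the hooks' free ends towards the post, y along the bar, z up.
- tape_roll: Blue tape roll, 84 mm outside, 66 mm inside, 24 mm wide, hanging on the other hook; origin at its centre. Bystander: stays there.
- jig: Hand-lever contact test jig, fixed: 200 x 120 mm aluminium base plate, top 20 mm above the table; the nest at its +x end, a row of probes in the middle, the lever handle at its -x end (the robot's side). Origin on the table under the middle of the base plate; x runs from handle to nest, y along the handle's bar, z up.
- nest (a point): Middle of the pocket's floor, 24 mm above the table, axes as the jig. Pocket open at the top, 16 mm deep (rim 40 mm above the table), 16.5 mm along x, 46.5 along y, 4 mm lead-in. The plate stands in it upright, thickness along x, either way round. Behind it (+x) a backrest 26 mm wide rises to 76 mm; the waiting probe tips are 25 mm before its middle (-x), 60 mm above the table.
- probes: Row of six sprung probes on a carriage that the handle drives 22.5 mm along the jig's +x; near the bottom of the stroke they meet the plate and press it against the backrest with about 5 N. With the handle raised its origin is the jig's.
- handle_bar (a point): Middle of the handle's cross-bar: round black bar, 20 mm thick, 110 mm long along the jig's y, at the end of the steel lever. It can be pushed from above with closed fingers. Its axis is 158 mm above the table when raised; fully down 90 mm, and 27 mm farther along the jig's -x.
- handle_pivot (a point): The lever's pivot, 36 mm on the -x side of the jig's origin and 90 mm above the table, axis along the jig's y. The bar's axis lies 100 mm from it.
- handle (a joint): Lever angle: 0 raised (0.75 rad above level, pointing towards jig -x), 0.75 rad fully down, lever level on its rubber stop. A spring returns it when let go; at the bar it takes about 6 N to start and about 12 N at the bottom.
- adapter: White charger block, 45 x 45 x 27 mm, lying between jig and stand. Bystander.
- phone: Black phone, 150 x 72 x 8 mm, lying nearer to the robot. Bystander.
Not all that is in view belongs to the job. Leave any blue look-alike of the part that bears plate_center alone.

How it is judged (in metres and radians):
On the way, in this order (a step that is already met when the one before it is completed fails the run):
1. the check plate has been lifted off its hook and is carried by the fingers (distance between plate_center and hook_left above 0.07 m and distance between plate_center and hook_right above 0.07 m and contact force between plate and stand below 0.05 N and height (world z) of plate_center above 0.09 m and contact force between the fingers and plate above 1 N), for 0.1 s.
2. the check plate stands fully home in the nest, let go, with the handle still up (horizontal distance between plate_center and nest below 0.01 m and z of plate_center in the frame of nest below 0.046 m and angle between plate_center's own z axis and vertical below 0.2 rad and contact force between the fingers and plate below 0.05 N and value of joint handle below 0.15 rad), for 0.2 s.
At the end, for the whole second after the job is handed in: Plate upright (0.12 rad) and home in the nest (within 4 mm of its floor, 10 mm sideways), not touched by the fingers; fingers press on the jig with over 3 N and hold the handle above 0.70 rad (stop at 0.75), the probes bearing on the plate with over 2 N (value of joint handle above 0.7 rad and contact force between the fingers and jig above 3 N and contact force between probes and plate above 2 N and horizontal distance between plate_center and nest below 0.01 m and z of plate_center in the frame of nest below 0.046 m and angle between plate_center's own z axis and vertical below 0.12 rad and contact force between the fingers and plate below 0.05 N); the arm keeps its last pose, push and grip.
It fails at once if the tape roll, charger block or phone is shifted by more than 30 mm (distance of any of tape_roll, adapter, phone from where it was at the start of the episode above 0.03 m).
It fails at once if the check plate is dropped onto the bench (height (world z) of plate_center below 0.05 m).
It also fails if it takes over 67 s, if anything falls off the work surface, if the arm or the gripper's body presses on something with over 40 N, if the wrist force passes 120 N, or if a joint passes its speed limit or range.

## Working session

There is one attempt and no reset: what is moved stays moved. The work goes in short steps, Python scripts to look and compute and a shell command to move; the robot and the scene stay as the last step left them, time stands still between calls to the robot, and variables do not carry over. Pictures are saved under pics/ and viewed, about 8 in all and at most 12, crops included, and the job is handed in when it is done.

```bash
mkdir -p pics; cat > h.py <<'E'
import numpy as np, cv2
from plant import manip
def grab(n):
    d=manip.get_image(n); np.savez(f'/tmp/{n}.npz',**{k:np.asarray(v) for k,v in d.items()}); return d
def load(n): return dict(np.load(f'/tmp/{n}.npz'))
def pt(d,u,v,z=None):
    K=np.array(d['K']);R=np.array(d['rotation']);p=np.array(d['position'])
    x=(u-K[0,2])/K[0,0];y=(v-K[1,2])/K[1,1]
    ray=R@np.array([x,-y,-1.])
    if z is None: return p+ray*d['z_map'][int(v),int(u)]
    return p+ray*(z-p[2])/ray[2]
def cloud(d):
    K=d['K'];R=d['rotation'];p=d['position'];v,u=np.mgrid[0:400,0:640];z=d['z_map']
    c=np.stack([(u-K[0,2])/K[0,0]*z,-(v-K[1,2])/K[1,1]*z,-z],-1)
    w=c@np.array(R).T+p; w[z==0]=np.nan; return w
E
python3 - <<'E'
from h import *
s=manip.observe(); print(s['time_s'],s['eef_pos'],s['tcp_rot'],s['opening'],manip.hold_point_z)
ims=[grab(n) for n in('scene','top')]
for d in ims: print(d['K'],d['position'],np.round(d['rotation'],3), d.keys())
cv2.imwrite('pics/a1.png',ims[0]['frame']);cv2.imwrite('pics/a2.png',ims[1]['frame'])
E
```

```text
0.0 [ 199.74128703 -617.81066854  230.25891336] [-3.13962696e+00 -5.96119912e-05  3.12841910e-01] 1.0013954709073323 18.700000000000003
[[420.19652685   0.         323.03885895]
 [  0.         420.19652685 206.0379759 ]
 [  0.           0.           1.        ]] [1007.10570044 -195.6178489   923.9622726 ] [0.586 0.014 1.111] dict_keys(['frame', 'z_map', 'K', 'position', 'rotation'])
[[512.29003718   0.         321.61151094]
 [  0.         512.29003718 202.07533619]
 [  0.           0.           1.        ]] [ 366.26819128   35.62072862 1110.59283171] [ 0.174 -0.007 -1.562] dict_keys(['frame', 'z_map', 'K', 'position', 'rotation'])
```

View pics/a1.png

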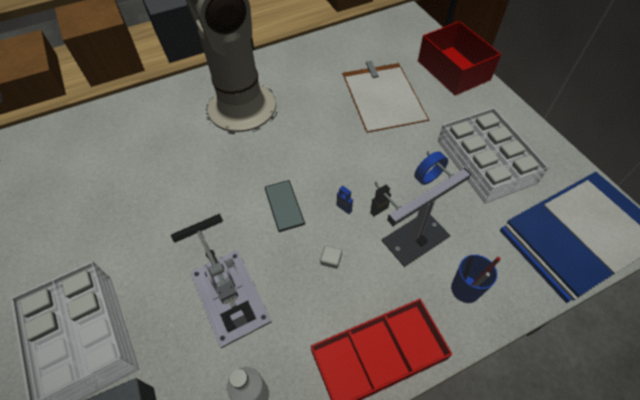

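View pics/a2.png

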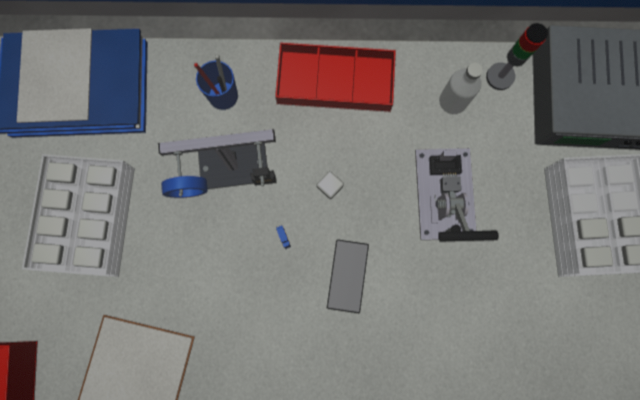

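The scene view shows the black plate hanging at (381,199), with the blue look-alike standing on the table at (345,200), the tape roll at (431,167) and the jig at (230,285). In the top view the plate is at (263,177), on the right hook, and the blue look-alike is at (283,237). The tape is at (184,186), the jig at (446,195) and the handle bar at (468,236). Other black things are the phone at (348,276) and the stand base at (232,165). I choose the black plate on the right hook.

```bash
python3 - <<'E'
s=open('h.py').read()
s=s.replace("R=np.array(d['rotation'])","R=rot(d)").replace("R=d['rotation']","R=rot(d)")
s=s.replace("def grab","from scipy.spatial.transform import Rotation as Ro\ndef rot(d): return Ro.from_euler('xyz',d['rotation']).as_matrix()\ndef grab",1)
open('h.py','w').write(s)
E
python3 - <<'E'
from h import *
t=load('top');s=load('scene')
wt=cloud(t);ws=cloud(s)
def rect(mask,name,w):
    P=w[mask]; P=P[~np.isnan(P).any(1)]
    (c,sz,a)=cv2.minAreaRect(P[:,:2].astype(np.float32)); b=cv2.boxPoints((c,sz,a))
    e=b[1]-b[0];f=b[2]-b[1]; l=e if np.linalg.norm(e)>np.linalg.norm(f) else f
    print(name,len(P),'c',np.round(c,1),'sz',np.round(sz,1),'long dir deg',np.round(np.degrees(np.arctan2(l[1],l[0]))%180,1),'z',np.round(np.percentile(P[:,2],[2,50,98]),1))
def roi(w,x0,x1,y0,y1):
    m=np.zeros((400,640),bool); m[y0:y1,x0:x1]=1; return m
for d,w,r,n in((t,wt,(400,520,135,250),'top'),(s,ws,(165,280,205,350),'scene')):
    m=roi(w,*r)
    rect(m&(w[...,2]>12)&(w[...,2]<26),n+' base',w)
    rect(m&(w[...,2]>140),n+' bar',w)
    rect(m&(w[...,2]>70)&(w[...,2]<84),n+' backrest?',w)
for d,w,r,n in((t,wt,(150,285,120,205),'top'),(s,ws,(360,480,160,260),'scene')):
    m=roi(w,*r)
    g=d['frame'].astype(int); dark=g.max(2)<60
    rect(m&(w[...,2]>188)&(w[...,2]<202)&~dark,n+' crossbar',w)
    rect(m&(w[...,2]>90)&dark,n+' plate?',w)
    print(np.round([np.nanpercentile(w[m&dark&(w[...,2]>90)],q,axis=0) for q in (3,50,97)]))
# ray corners base via top
for n,(u,v) in dict(tl=(417,150),tr=(470,148),bl=(420,241),br=(476,239)).items(): print(n,np.round(pt(t,u,v,20),1))
print('bar',np.round(pt(t,440,237,158),1),np.round(pt(t,497,236,158),1))
c1=cv2.resize(s['frame'][160:270,360:480],None,fx=4,fy=4,interpolation=2)
c2=cv2.resize(s['frame'][205:350,165:285],None,fx=4,fy=4,interpolation=2)
c1=cv2.copyMakeBorder(c1,0,580-440,0,0,0)
cv2.imwrite('pics/a3.png',cv2.resize(cv2.convertScaleAbs(np.hstack([c1,c2])[:580],alpha=1.8),(800,483)))
E
```

```text
top base 2842 c [ 581.3 -239.9] sz [200.8 122.1] long dir deg 1.9 z [14.8 19.8 25.3]
top bar 669 c [ 482.8 -242.5] sz [ 40.6 109.6] long dir deg 92.1 z [143.5 165.6 169.9]
top backrest? 420 c [ 575.2 -230.7] sz [170.3  57.7] long dir deg 2.9 z [70.3 73.7 82.9]
scene base 2949 c [ 584.9 -239.3] sz [202.1 120.1] long dir deg 2.0 z [15.  18.9 24.8]
scene bar 548 c [ 487.2 -242.9] sz [ 40.8 109.5] long dir deg 91.7 z [143.  163.8 168.4]
scene backrest? 338 c [ 580.  -232.1] sz [ 58.3 174.3] long dir deg 175.6 z [70.3 72.9 82.7]
top crossbar 1762 c [598.6 221.4] sz [105.9 216.8] long dir deg 98.0 z [188.5 194.  197.7]
top plate? 451 c [613.  223.4] sz [208.4  73.6] long dir deg 87.6 z [103.1 175.4 195.6]
[[575. 122. 107.]
 [585. 153. 175.]
 [641. 248. 195.]]
scene crossbar 976 c [604.3 221.5] sz [103.8 216.6] long dir deg 97.7 z [188.6 194.2 196.9]
scene plate? 780 c [678.6 229.3] sz [230.  215.8] long dir deg 5.1 z [ 93.7 157.  194.5]
[[567. 120.  95.]
 [597. 156. 157.]
 [777. 323. 194.]]
tl [ 677.  -179.9   20. ]
tr [ 682.8 -297.2   20. ]
bl [ 476.  -181.5   20. ]
br [ 481.4 -301.6   20. ]
bar [ 470.  -191.7  158. ] [ 472.8 -298.6  158. ]
```

View pics/a3.png

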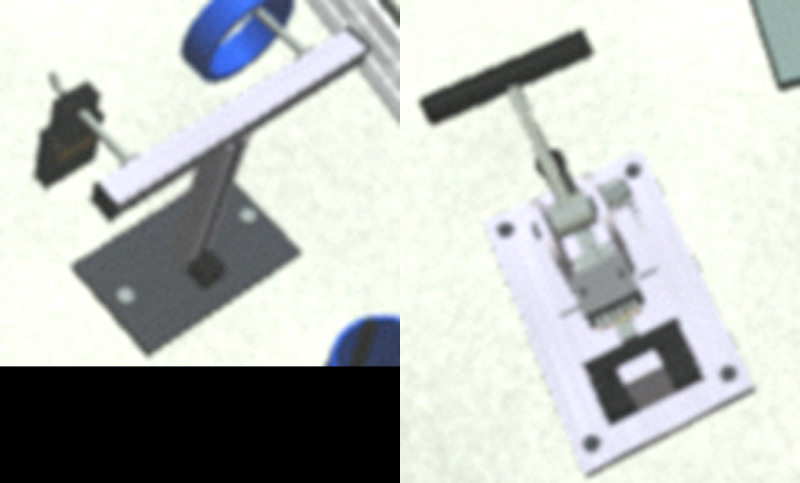

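The close crop confirms it: a black plate with a brass contact hangs by its slot on the near (right) hook, with the hook tip sticking out on the robot's side. The jig crop shows the handle raised, the black nest block around (640,370) and the backrest behind the pocket.

```bash
python3 - <<'E'
from h import *
t=load('top');s=load('scene')
wt=cloud(t);ws=cloud(s)
for d,w,n,r in((t,wt,'top',(155,278,128,158)),(s,ws,'scene',(385,475,165,225))):
    m=np.zeros((400,640),bool); m[r[2]:r[3],r[0]:r[1]]=1
    g=d['frame'].astype(int)
    m&=(w[...,2]>185)&(w[...,2]<202)&(g.max(2)>110)
    k,lab,st,_=cv2.connectedComponentsWithStats(cv2.morphologyEx(m.astype(np.uint8),cv2.MORPH_OPEN,np.ones((4,4))))
    i=1+np.argmax(st[1:,4]); P=w[lab==i]; print(n,'bar',cv2.minAreaRect(P[:,:2].astype(np.float32)), P[:,2].mean())
# nest block: dark pixels on base
for d,w,n,r in((t,wt,'top',(415,480,145,180)),(s,ws,'scene',(205,265,285,335))):
    m=np.zeros((400,640),bool); m[r[2]:r[3],r[0]:r[1]]=1
    g=d['frame'].astype(int); dk=(m&(g.max(2)<75)).astype(np.uint8)
    k,lab,st,_=cv2.connectedComponentsWithStats(dk); i=1+np.argmax(st[1:,4])
    v,u=np.where(lab==i); P=np.array([pt(d,a,b,40) for a,b in zip(u,v)])
    print(n,'block',st[i],cv2.minAreaRect(P[:,:2].astype(np.float32)),'zpct',np.nanpercentile(w[lab==i][:,2],[5,25,50,75,95]))
    c=d['frame'][r[2]:r[3],r[0]:r[1]]
    cc=cv2.resize(cv2.convertScaleAbs(c,alpha=1.6),(390,int(390*c.shape[0]/c.shape[1])),interpolation=cv2.INTER_NEAREST)
    cv2.imwrite(f'/tmp/{n}.png',cc)
# plate: dark, z>100 and x<605
for d,w,n in((t,wt,'top'),(s,ws,'scene')):
    g=d['frame'].astype(int); m=(g.max(2)<70)&(w[...,2]>100)&(w[...,2]<200)&(w[...,0]>540)&(w[...,0]<612)&(w[...,1]>100)&(w[...,1]<200)
    P=w[m]; print(n,'plate',len(P),np.round(np.percentile(P,[3,50,97],axis=0),1)); 
    m2=m&(w[...,2]>120)&(w[...,2]<162); P=w[m2]
    if len(P)>20: print(cv2.minAreaRect(P[:,:2].astype(np.float32)))
a,b=cv2.imread('/tmp/top.png'),cv2.imread('/tmp/scene.png')
H=max(len(a),len(b)); f=lambda q:cv2.copyMakeBorder(q,0,H-len(q),0,5,0)
cv2.imwrite('pics/a4.png',np.hstack([f(a),f(b)]))
E
```

```text
top bar ((637.578369140625, 239.3704833984375), (18.202011108398438, 178.84083557128906), 7.507861614227295) nan
scene bar ((645.744384765625, 226.38284301757812), (20.20380401611328, 206.0494384765625), 7.2814106941223145) nan
top block [429 154  33  21 567] ((640.99658203125, -235.51039123535156), (44.259727478027344, 67.63312530517578), 2.065706729888916) zpct [21.96159131 27.65131147 37.75053268 40.23025164 55.91378755]
scene block [221 301  34  31 519] ((645.8850708007812, -237.67971801757812), (47.535614013671875, 64.25701904296875), 1.499444603919983) zpct [22.84905302 34.78517007 37.86436166 39.93713251 62.46703779]
top plate 311 [[574.7 122.2 124.7]
 [579.4 140.3 167.1]
 [590.5 162.4 195.6]]
((577.217529296875, 141.42025756835938), (6.617696285247803, 43.261905670166016), 15.529967308044434)
scene plate 374 [[582.6 121.6 118.5]
 [593.1 135.9 163.5]
 [597.3 158.5 194.3]]
((594.3666381835938, 140.8205108642578), (42.76874542236328, 15.267255783081055), 78.2514877319336)
```

View pics/a4.png

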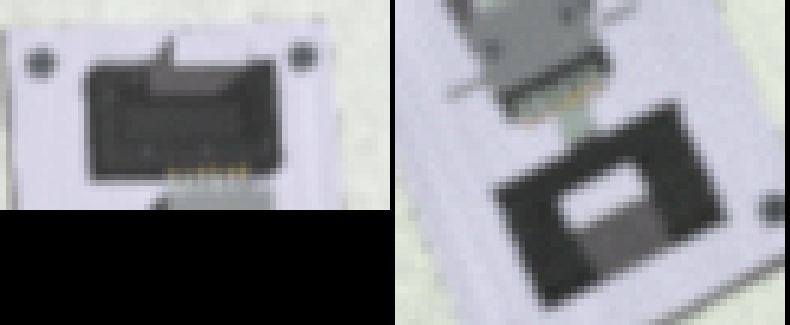

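```bash
python3 -m pendant '[{"hand":0,"offset":[0.03,-0.03,-0.03],"twist":0},{"hand":0,"offset":[0.06,-0.06,-0.05],"twist":0},{"hand":0,"offset":[0.6,-0.603,-0.05],"twist":0.185},{"hand":0,"offset":[0.6,-0.603,-0.05],"twist":0.185},{"hand":0,"offset":[0.6,-0.603,-0.05],"twist":0.185},{"hand":0,"offset":[0.6,-0.603,-0.05],"twist":0.185},{"hand":0,"offset":[0.6,-0.603,-0.05],"twist":0.185},{"hand":0,"offset":[0.6,-0.603,-0.05],"twist":0.185},{"hand":0,"offset":[0.6,-0.603,-0.05],"twist":0.185},{"hand":0,"offset":[0.6,-0.603,-0.05],"twist":0.185},{"hand":0,"offset":[0.6,-0.603,-0.05],"twist":0.185},{"hand":0,"offset":[0.6,-0.603,-0.05],"twist":0.185},{"hand":0,"offset":[0.6,-0.603,-0.05],"twist":0.185},{"hand":0,"offset":[0.6,-0.603,-0.05],"twist":0.185},{"hand":0,"offset":[0.6,-0.603,-0.05],"twist":0.185},{"hand":0,"offset":[0.6,-0.603,-0.05],"twist":0.185},{"hand":0,"offset":[0.6,-0.603,-0.05],"twist":0.185},{"hand":0,"offset":[0.6,-0.603,-0.05],"twist":0.185},{"hand":0,"offset":[0.6,-0.603,-0.05],"twist":0.185},{"hand":0,"offset":[0.6,-0.603,-0.05],"twist":0.185}]'
python3 - <<'E'
from h import *
s=manip.observe(); print(s['time_s'],s['eef_pos'],s['tcp_rot'],s['joints'])
d=grab('wrist'); print(d['position'],d['rotation'],d['K'][0])
cv2.imwrite('pics/a5.png',cv2.convertScaleAbs(d['frame'],alpha=1.5))
E
```

```text
time_s: 2.1
eef_pos: [584.8, 139.5, 280.6]
tcp_rot: [3.141, 0.002, 0.128]
contact_force: [-0.3, -0.4, 0.4]
opening: 1.0
2.1 [584.83059694 139.5090857  280.57553367] [3.14101722e+00 1.63374859e-03 1.28435784e-01] [ 0.34152491  0.45926174 -0.84121373  1.61165301  0.35770423  1.23426322
 -2.01088469]
[653.31143883 148.93940166 421.79403637] [-0.27469983 -0.00228462 -1.44179416] [359.10133858   0.         319.48321382]
```

View pics/a5.png

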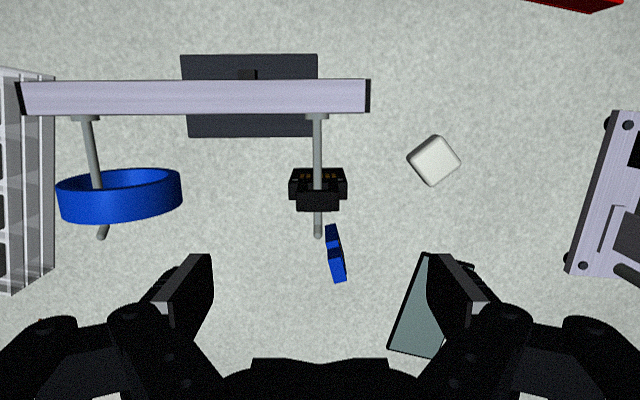

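The wrist view shows the plate's tab top at about (318,200), its shoulders spanning u 289–347, and the rod through the slot. The yaw is well aligned with the tool. The blue look-alike is at (335,252), on the table.

```bash
python3 - <<'E'
from h import *
d=load('wrist'); w=cloud(d)
g=d['frame'].astype(int).max(2)
m=np.zeros((400,640),bool); m[155:225,275:360]=1
m&=(g<60)
v,u=np.where(m)
P=w[m]; print(np.round(np.nanpercentile(P,[2,25,50,75,98],axis=0),1))
T=P[(P[:,2]>188)&(P[:,2]<202)]; print('tab',len(T),cv2.minAreaRect(T[:,:2].astype(np.float32)))
S=P[(P[:,2]>130)&(P[:,2]<170)]; print('body',len(S),cv2.minAreaRect(S[:,:2].astype(np.float32)))
for r in range(160,218,4):
    c=np.where(m[r])[0]
    if len(c): print(r,c.min(),c.max(),w[r,c,2].round()[[len(c)//4]], 'edges@194',np.round(pt(d,c.min(),r,194)[:2]),np.round(pt(d,c.max(),r,194)[:2]))
for r in (225,235): 
    c=np.where(g[r,300:335]<170)[0]+300; print('rod',r,c.min(),c.max(),pt(d,c.mean(),r,190).round(1))
c=np.arange(305,332)
print('rod r150', [ (int(a),int(g[150,a])) for a in c])
# tool-frame of camera
R=Ro.from_euler('xyz',manip.observe()['tcp_rot']).as_matrix(); print('cam in tool',R.T@(np.array(d['position'])-manip.observe()['eef_pos']))
E
```

```text
[[577.6 120.9 114.4]
 [585.7 131.8 157.6]
 [590.7 140.6 173.5]
 [593.  151.5 192.5]
 [595.8 162.  193.7]]
tab 939 ((586.1895751953125, 141.6793212890625), (14.748709678649902, 28.700376510620117), 7.8033270835876465)
body 864 ((586.5732421875, 141.42636108398438), (14.38196086883545, 43.407676696777344), 7.655261039733887)
160 321 321 [-1.] edges@194 [614. 142.] [614. 142.]
168 294 342 [112.] edges@194 [607. 159.] [611. 128.]
172 292 343 [131.] edges@194 [604. 160.] [608. 127.]
176 291 344 [147.] edges@194 [601. 160.] [606. 126.]
180 289 346 [160.] edges@194 [599. 161.] [603. 125.]
184 288 346 [nan] edges@194 [596. 162.] [601. 124.]
188 288 346 [185.] edges@194 [593. 161.] [598. 124.]
192 288 346 [193.] edges@194 [590. 161.] [595. 123.]
196 289 346 [192.] edges@194 [588. 160.] [593. 123.]
200 296 338 [192.] edges@194 [586. 155.] [589. 128.]
204 296 338 [194.] edges@194 [583. 155.] [586. 127.]
208 296 338 [193.] edges@194 [580. 155.] [584. 127.]
212 321 321 [184.] edges@194 [579. 138.] [579. 138.]
216 321 321 [184.] edges@194 [577. 137.] [577. 137.]
rod 225 300 334 [568.5 139.1 190. ]
rod 235 300 334 [561.2 138.2 190. ]
rod r150 [(305, 134), (306, 131), (307, 136), (308, 126), (309, 132), (310, 140), (311, 138), (312, 111), (313, 68), (314, 90), (315, 101), (316, 97), (317, 96), (318, 102), (319, 89), (320, 63), (321, 69), (322, 135), (323, 135), (324, 134), (325, 128), (326, 135), (327, 137), (328, 129), (329, 136), (330, 135), (331, 139)]
cam in tool [  68.94344529   -1.6541052  -141.16471707]
```

```bash
python3 -m pendant '[{"hand":0,"offset":[0.002,-0.002,0.02],"twist":-0.006},{"hand":0,"offset":[0.002,-0.002,0.05],"twist":-0.006},{"hand":0,"offset":[0.002,-0.002,0.075],"twist":-0.006},{"hand":0,"offset":[0.002,-0.002,0.1],"twist":-0.006},{"hand":0,"offset":[0.002,-0.002,0.125],"twist":-0.006},{"hand":0,"offset":[0.002,-0.002,0.14],"twist":-0.006},{"hand":0,"offset":[0.002,-0.002,0.151],"twist":-0.006},{"hand":0,"offset":[0.002,-0.002,0.151],"twist":-0.006},{"hand":0,"offset":[0.002,-0.002,0.151],"twist":-0.006}]'
python3 - <<'E'
from h import *
d=grab('wrist')
cv2.imwrite('pics/a6.png',cv2.convertScaleAbs(d['frame'],alpha=1.7))
E
```

```text
time_s: 3.05
eef_pos: [587.6, 142.0, 131.1]
tcp_rot: [-3.142, -0.001, 0.133]
contact_force: [1.0, -0.8, -0.1]
opening: 0.999
```

View pics/a6.png

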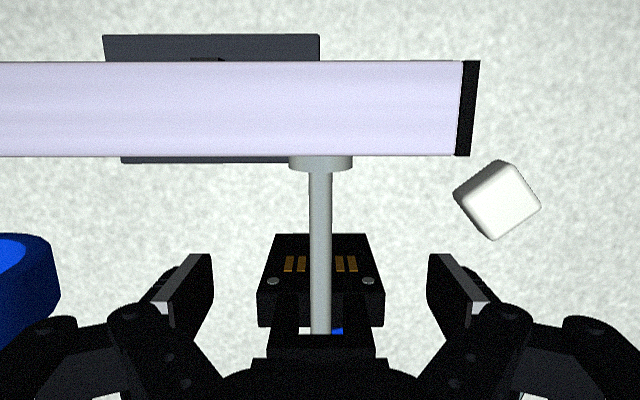

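The pads straddle the plate symmetrically: pads at u 212 and 428, plate at 257–385. I'll close now.

```bash
python3 -m pendant '[{"hand":0,"offset":[-0.001,0,0.003],"twist":0},{"hand":1,"offset":[-0.001,0,0.003],"twist":0},{"hand":1,"offset":[-0.001,0,0.003],"twist":0},{"hand":1,"offset":[-0.001,0,0.003],"twist":0},{"hand":1,"offset":[-0.001,0,0.003],"twist":0},{"hand":1,"offset":[-0.001,0,0.003],"twist":0},{"hand":1,"offset":[-0.001,0,0.003],"twist":0},{"hand":1,"offset":[-0.001,0,0.003],"twist":0},{"hand":1,"offset":[-0.001,0,0.003],"twist":0},{"hand":1,"offset":[-0.001,0,0.003],"twist":0}]'; python3 -m pendant '[{"hand":1,"offset":[0,0,-0.004],"twist":0},{"hand":1,"offset":[0,0,-0.008],"twist":0},{"hand":1,"offset":[0,0,-0.011],"twist":0},{"hand":1,"offset":[0,0,-0.011],"twist":0},{"hand":1,"offset":[0,0,-0.011],"twist":0}]'
```

```text
time_s: 4.1
eef_pos: [586.4, 142.2, 127.6]
tcp_rot: [-3.141, -0.001, 0.134]
contact_force: [-1.5, -0.3, 5.3]
opening: 0.506
time_s: 4.6
eef_pos: [586.0, 141.9, 138.3]
tcp_rot: [3.141, 0.0, 0.134]
contact_force: [-0.5, 0.2, -0.2]
opening: 0.507
```

```bash
python3 -m pendant '[{"hand":1,"offset":[-0.008,0,0],"twist":0},{"hand":1,"offset":[-0.016,0,0],"twist":0},{"hand":1,"offset":[-0.024,0,0],"twist":0},{"hand":1,"offset":[-0.032,0,0],"twist":0},{"hand":1,"offset":[-0.045,0,0],"twist":0},{"hand":1,"offset":[-0.06,0,0],"twist":0},{"hand":1,"offset":[-0.08,0,0],"twist":0},{"hand":1,"offset":[-0.1,0,-0.02],"twist":0},{"hand":1,"offset":[-0.1,0,-0.05],"twist":0},{"hand":1,"offset":[-0.1,0,-0.05],"twist":0},{"hand":1,"offset":[-0.1,0,-0.05],"twist":0}]'
python3 - <<'E'
from h import *
d=grab('wrist'); s=grab('scene')
w=cloud(d);g=d['frame'].astype(int).max(2)
o=manip.observe(); R=Ro.from_euler('xyz',o['tcp_rot']).as_matrix()
q=(w-np.array(o['eef_pos']))@R
m=(g<75)&(abs(q[...,1])<20)&(abs(q[...,0])<30)&(q[...,2]>-80)&(q[...,2]<40)
P=q[m]; print(len(P),np.percentile(P,[1,5,50,95,99],axis=0).round(1)); 
# back face tilt
u=q[...,0][m];z=q[...,2][m];f=(z>-30); print('x vs z slope',np.polyfit(z[f],u[f],1), 'x vs y',np.polyfit(q[...,1][m][f],u[f],1))
T=P[P[:,2]<np.percentile(P[:,2],1)+4];print('top',T.mean(0),len(T), T.min(0),T.max(0))
a=cv2.resize(d['frame'][180:400,200:440],(400,367)); b=cv2.resize(s['frame'][150:250,330:440],(400,364)); b=cv2.copyMakeBorder(b,0,3,0,0,0)
cv2.imwrite('pics/a7.png',cv2.convertScaleAbs(np.hstack([a,b]),alpha=1.7))
E
```

```text
time_s: 5.7
eef_pos: [487.3, 128.4, 188.9]
tcp_rot: [3.141, -0.002, 0.133]
contact_force: [-0.2, 0.1, -1.6]
opening: 0.509
17385 [[ -4.6 -19.6 -79.7]
 [ -0.7 -18.  -78.6]
 [  7.8   0.  -39. ]
 [ 18.4  18.    4.2]
 [ 19.   19.6  13.5]]
x vs z slope [4.13602694e-04 7.83272214e+00] x vs y [8.35761558e-04 7.82842410e+00]
top [ 14.5029426   -0.11251148 -78.11769859] 2132 [ 11.01828091 -19.99518271 -79.99938629] [ 19.97742716  19.97628644 -75.72139667]
```

View pics/a7.png

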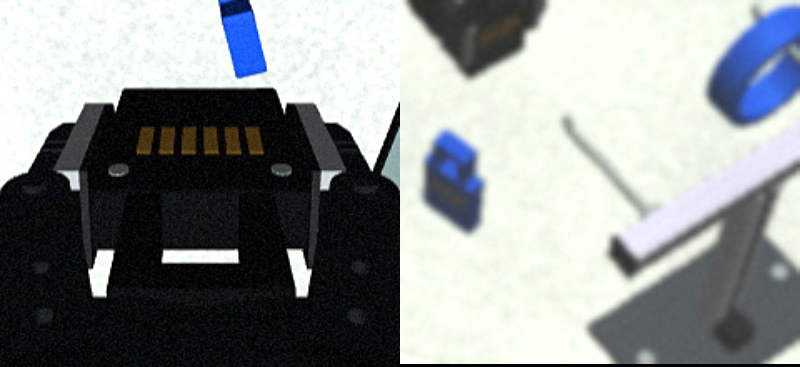

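The plate is off the hook and gripped upright and square, with its back face at tool x +7.8 mm and no tilt. The hook is empty and the tape is still hung. Next I move beside the nest and look.

```bash
python3 -m pendant '[{"hand":1,"offset":[0.01,0.03,0],"twist":0.02},{"hand":1,"offset":[0.02,0.07,0],"twist":0.05},{"hand":1,"offset":[0.03,0.11,0],"twist":0.098},{"hand":1,"offset":[0.035,0.15,0],"twist":0.098},{"hand":1,"offset":[0.04,0.19,0],"twist":0.098},{"hand":1,"offset":[0.045,0.23,0],"twist":0.098},{"hand":1,"offset":[0.05,0.27,0],"twist":0.098},{"hand":1,"offset":[0.054,0.31,0],"twist":0.098},{"hand":1,"offset":[0.054,0.35,0],"twist":0.098},{"hand":1,"offset":[0.054,0.37,0],"twist":0.098},{"hand":1,"offset":[0.054,0.375,0],"twist":0.098},{"hand":1,"offset":[0.054,0.375,0],"twist":0.098},{"hand":1,"offset":[0.054,0.375,0],"twist":0.098},{"hand":1,"offset":[0.054,0.375,0],"twist":0.098}]'
python3 - <<'E'
from h import *
d=grab('wrist'); print(d['position'],d['rotation'])
cv2.imwrite('pics/a8.png',cv2.convertScaleAbs(d['frame'],alpha=1.7))
E
```

```text
time_s: 7.2
eef_pos: [590.8, -232.8, 188.5]
tcp_rot: [-3.141, -0.0, 0.04]
contact_force: [-0.6, 0.6, -0.5]
opening: 0.506
[ 659.56466907 -229.68009688  329.86055386] [-2.72790076e-01 -9.63818567e-04 -1.53065560e+00]
```

View pics/a8.png

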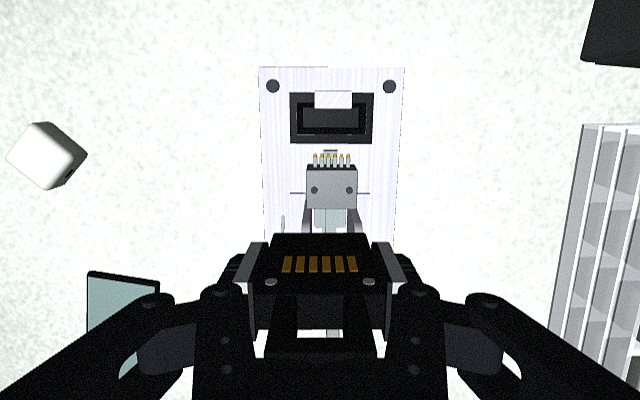

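The nest block spans (290–373, 92–143), with the pocket dark inside it and the backrest top at (314–352, 91–108). The probe tips are at about (331,158). I'll measure the pocket.

```bash
python3 - <<'E'
from h import *
d=load('wrist'); w=cloud(d); g=d['frame'].astype(int).max(2)
m=np.zeros((400,640),np.uint8); m[86:150,280:385]=1
dk=(m>0)&(g<75)
def rectp(mask,z,n):
    v,u=np.where(mask); P=np.array([pt(d,a,b,z)[:2] for a,b in zip(u,v)],np.float32); print(n,len(P),cv2.minAreaRect(P))
k,lab,st,_=cv2.connectedComponentsWithStats(dk.astype(np.uint8)); i=1+np.argmax(st[1:,4]); print(st[i])
rectp(lab==i,40,'block outline')
b=w[(m>0)&(w[...,2]>66)&(w[...,2]<82)]; print('backrest',len(b),cv2.minAreaRect(b[:,:2].astype(np.float32)),np.median(b[:,2]))
fl=w[(m>0)&(w[...,2]>20)&(w[...,2]<29)&dk]; print('floor',len(fl),cv2.minAreaRect(fl[:,:2].astype(np.float32)),np.median(fl[:,2]))
rim=w[(m>0)&(w[...,2]>37)&(w[...,2]<43)&dk]; print('rim',len(rim),cv2.minAreaRect(rim[:,:2].astype(np.float32)),np.median(rim[:,2]))
bs=w[(w[...,2]>17)&(w[...,2]<23)&(g>90)&(w[...,0]>540)&(w[...,1]<-150)&(w[...,1]>-330)&(np.mgrid[0:400,0:640][0]<230)]; r=cv2.minAreaRect(bs[:,:2].astype(np.float32)); print('base',len(bs),r,np.median(bs[:,2]))
for u in (305,332,360): print(u,'col',[int(x) for x in g[86:150:2,u]],[float(x) for x in w[86:150:3,u,2].round()])
for r in (122,134): print(r,[int(x) for x in g[r,284:380:2]])
E
```

```text
[ 290   93   84   51 3610]
block outline 3610 ((643.2060546875, -239.69354248046875), (38.64189529418945, 65.52787780761719), 2.2930221557617188)
backrest 685 ((658.198974609375, -239.01058959960938), (11.990150451660156, 25.62577247619629), 2.333225727081299) 74.62667602597284
floor 1109 ((645.3468627929688, -250.3104705810547), (29.245412826538086, 75.63164520263672), 16.56281280517578) 22.74401638391072
rim 1972 ((643.081787109375, -239.7574462890625), (38.999237060546875, 65.8942642211914), 2.2360782623291016) 38.590281932509924
base 13086 ((612.5347290039062, -240.86013793945312), (141.6211700439453, 120.19935607910156), 2.178558826446533) 18.715163883250966
305 col [155, 157, 159, 75, 34, 33, 40, 41, 25, 11, 12, 39, 38, 39, 43, 34, 35, 37, 28, 34, 42, 12, 12, 1, 51, 33, 36, 31, 16, 149, 162, 164] [19.0, 19.0, 39.0, 39.0, 38.0, 39.0, 37.0, 22.0, 22.0, 22.0, 22.0, 24.0, 23.0, 22.0, 36.0, 38.0, 37.0, 39.0, 38.0, 18.0, 17.0, 19.0]
332 col [158, 158, 122, 163, 159, 164, 160, 159, 161, 168, 173, 109, 31, 30, 38, 32, 31, 28, 31, 34, 33, 0, 6, 2, 33, 23, 26, 30, 16, 157, 166, 173] [20.0, 20.0, 74.0, 75.0, 74.0, 74.0, 75.0, 75.0, 24.0, 21.0, 21.0, 22.0, 23.0, 23.0, 35.0, 37.0, 17.0, 38.0, 39.0, 39.0, 18.0, 20.0]
360 col [165, 161, 161, 103, 29, 29, 25, 35, 25, 15, 11, 8, 15, 1, 9, 7, 12, 18, 9, 13, 17, 0, 3, 5, 25, 26, 29, 29, 17, 139, 164, 168] [19.0, 17.0, 40.0, 40.0, 39.0, 38.0, 37.0, 37.0, 35.0, 34.0, 36.0, 35.0, 35.0, 35.0, 35.0, 37.0, 39.0, 40.0, 40.0, 39.0, 20.0, 18.0]
122 [161, 169, 170, 13, 33, 32, 42, 4, 12, 11, 42, 33, 38, 41, 31, 37, 36, 35, 32, 26, 37, 31, 23, 35, 31, 39, 29, 34, 26, 30, 26, 39, 32, 32, 33, 30, 30, 17, 9, 18, 8, 27, 27, 27, 27, 168, 166, 171]
134 [164, 166, 168, 11, 38, 38, 35, 59, 55, 54, 56, 52, 49, 55, 55, 57, 23, 30, 26, 30, 31, 26, 25, 24, 33, 21, 32, 23, 25, 24, 25, 26, 49, 53, 22, 21, 20, 27, 25, 19, 21, 19, 23, 23, 147, 163, 171, 162]
```

```bash
python3 - <<'E'
from h import *
d=load('wrist'); g=d['frame'].astype(int).max(2)
for u in (303,308,315,360): print(u,[(r,int(x)) for r,x in zip(range(98,110),g[98:110,u])],[(r,int(x)) for r,x in zip(range(124,138),g[124:138,u])])
print([(r,int(x)) for r,x in zip(range(294,306),g[118:123,294:306].mean(0))]);print([(r,int(x)) for r,x in zip(range(354,370),g[118:123,354:370].mean(0))])
for r in (92.5,101.5,133.5,143.5): print(r,pt(d,305,r,40).round(1),pt(d,360,r,40).round(1))
for u in (289.5,297.5,365.5,373.5): print(u,pt(d,u,120,40).round(1))
print('tool',manip.observe()['eef_pos'],manip.observe()['tcp_rot'])
E
```

```text
303 [(98, 36), (99, 34), (100, 38), (101, 40), (102, 24), (103, 7), (104, 6), (105, 6), (106, 20), (107, 25), (108, 42), (109, 41)] [(124, 33), (125, 32), (126, 35), (127, 16), (128, 4), (129, 11), (130, 11), (131, 12), (132, 15), (133, 11), (134, 54), (135, 46), (136, 25), (137, 28)]
308 [(98, 40), (99, 35), (100, 34), (101, 43), (102, 27), (103, 14), (104, 13), (105, 21), (106, 7), (107, 21), (108, 36), (109, 37)] [(124, 34), (125, 31), (126, 37), (127, 18), (128, 5), (129, 12), (130, 9), (131, 19), (132, 9), (133, 7), (134, 49), (135, 51), (136, 27), (137, 33)]
315 [(98, 171), (99, 164), (100, 165), (101, 172), (102, 178), (103, 175), (104, 183), (105, 185), (106, 184), (107, 178), (108, 99), (109, 28)] [(124, 32), (125, 31), (126, 36), (127, 23), (128, 15), (129, 4), (130, 1), (131, 14), (132, 17), (133, 12), (134, 22), (135, 29), (136, 36), (137, 26)]
360 [(98, 25), (99, 27), (100, 35), (101, 32), (102, 25), (103, 8), (104, 15), (105, 6), (106, 11), (107, 10), (108, 8), (109, 9)] [(124, 13), (125, 16), (126, 17), (127, 10), (128, 0), (129, 10), (130, 3), (131, 7), (132, 5), (133, 5), (134, 25), (135, 28), (136, 26), (137, 18)]
[(294, 33), (295, 36), (296, 49), (297, 10), (298, 9), (299, 11), (300, 10), (301, 7), (302, 6), (303, 36), (304, 37), (305, 34)]
[(354, 25), (355, 31), (356, 29), (357, 32), (358, 15), (359, 3), (360, 10), (361, 11), (362, 13), (363, 11), (364, 9), (365, 17), (366, 40), (367, 27), (368, 28), (369, 28)]
92.5 [ 662.1 -218.6   40. ] [ 663.8 -261.2   40. ]
101.5 [ 655.3 -218.8   40. ] [ 657.  -261.7   40. ]
133.5 [ 630.6 -219.5   40. ] [ 632.4 -263.4   40. ]
143.5 [ 622.7 -219.8   40. ] [ 624.4 -264.    40. ]
289.5 [ 640.7 -207.    40. ]
297.5 [ 641.  -213.3   40. ]
365.5 [ 643.1 -267.    40. ]
373.5 [ 643.4 -273.4   40. ]
tool [ 590.83614927 -233.30178648  188.59781553] [-3.14109997e+00 -2.35586685e-04  3.91217112e-02]
```

Pocket centre is (643.8, -240.1), yaw 0.04. The measured opening of 24.6 x 53.8 matches the pocket plus lead-in. I move over it and down to just above the rim.

```bash
python3 -m pendant '[{"hand":1,"offset":[0.02,0.004,0],"twist":0},{"hand":1,"offset":[0.04,0.009,0],"twist":0},{"hand":1,"offset":[0.052,0.009,0],"twist":0},{"hand":1,"offset":[0.052,0.009,0.03],"twist":0},{"hand":1,"offset":[0.052,0.009,0.06],"twist":0},{"hand":1,"offset":[0.052,0.009,0.09],"twist":0},{"hand":1,"offset":[0.052,0.009,0.115],"twist":0},{"hand":1,"offset":[0.052,0.009,0.125],"twist":0},{"hand":1,"offset":[0.052,0.009,0.125],"twist":0},{"hand":1,"offset":[0.052,0.009,0.125],"twist":0},{"hand":1,"offset":[0.052,0.009,0.125],"twist":0}]'
```

```text
time_s: 8.35
eef_pos: [644.3, -243.0, 65.4]
tcp_rot: [3.141, -0.003, 0.036]
contact_force: [-0.0, -0.2, -0.1]
opening: 0.508
```

```bash
python3 - <<'E'
from h import *
E=[]
for i in range(4):
    d=grab('wrist'); o=manip.observe(); E.append(np.r_[o['eef_pos'],o['tcp_rot'][2]])
print(np.round(E,3),np.mean(E,0))
w=cloud(d); g=d['frame'].astype(int).max(2)
b=w[(w[...,2]>66)&(w[...,2]<82)&(g>100)&(w[...,0]>640)&(w[...,0]<675)&(abs(w[...,1]+240)<25)]; print('backrest',len(b),b.mean(0))
if len(b)>10: print(cv2.minAreaRect(b[:,:2].astype(np.float32)))
rim=w[(w[...,2]>35)&(w[...,2]<43)&(g<75)&(w[...,0]>650)&(w[...,0]<675)&(abs(w[...,1]+240)<45)]; print('rim',len(rim),rim.min(0),rim.max(0))
pl=w[(w[...,2]>90)&(w[...,2]<130)&(g<75)&(abs(w[...,0]-640)<25)&(abs(w[...,1]+240)<14)];print('plate',np.percentile(pl,[1,50,99],axis=0))
cv2.imwrite('pics/a9.png',cv2.convertScaleAbs(d['frame'][0:400],alpha=1.8))
E
```

```text
[[ 6.44163e+02 -2.43074e+02  6.52980e+01  3.60000e-02]
 [ 6.43920e+02 -2.43206e+02  6.50550e+01  3.60000e-02]
 [ 6.43689e+02 -2.43174e+02  6.47860e+01  3.60000e-02]
 [ 6.43452e+02 -2.43197e+02  6.44820e+01  3.60000e-02]] [ 6.43806238e+02 -2.43162923e+02  6.49052324e+01  3.57169871e-02]
backrest 1750 [ 658.37544192 -238.92579303   74.71846307]
((658.2186279296875, -238.91322326660156), (12.064838409423828, 25.692602157592773), 2.5775740146636963)
rim 2166 [ 650.00829091 -272.16286576   35.01964743] [ 665.09319457 -205.87901259   42.99105462]
plate [[ 637.74686506 -253.73227072   90.66744613]
 [ 650.00312129 -240.67918582  106.51898991]
 [ 651.33872934 -226.47101173  129.82678787]]
```

View pics/a9.png

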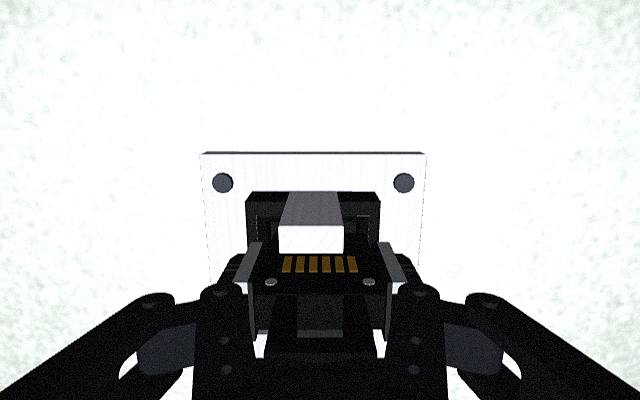

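The base centre is at column 314 and the backrest at 311, while the plate sits at 320, so the plate is about 3 mm too far to -y. I'll correct that and lower.

```bash
python3 -m pendant '[{"hand":1,"offset":[0,-0.003,0],"twist":-0.005},{"hand":1,"offset":[0,-0.003,0],"twist":-0.005},{"hand":1,"offset":[0,-0.003,0],"twist":-0.005},{"hand":1,"offset":[0,-0.003,0],"twist":-0.005}]'
python3 -m pendant '[{"hand":1,"offset":[0,0,0.004],"twist":0},{"hand":1,"offset":[0,0,0.008],"twist":0},{"hand":1,"offset":[0,0,0.011],"twist":0},{"hand":1,"offset":[0,0,0.014],"twist":0},{"hand":1,"offset":[0,0,0.016],"twist":0},{"hand":1,"offset":[0,0,0.016],"twist":0},{"hand":1,"offset":[0,0,0.016],"twist":0},{"hand":1,"offset":[0,0,0.016],"twist":0}]'
```

```text
time_s: 8.95
eef_pos: [642.7, -239.9, 63.3]
tcp_rot: [3.142, 0.0, 0.041]
contact_force: [-0.5, 0.2, -0.4]
opening: 0.506
time_s: 9.75
eef_pos: [642.6, -239.9, 47.4]
tcp_rot: [3.142, 0.0, 0.041]
contact_force: [0.2, 0.2, -0.9]
opening: 0.508
```

```bash
python3 -m pendant '[{"hand":1,"offset":[0,0,0.002],"twist":0},{"hand":1,"offset":[0,0,0.004],"twist":0},{"hand":1,"offset":[0,0,0.005],"twist":0},{"hand":1,"offset":[0,0,0.005],"twist":0},{"hand":1,"offset":[0,0,0.005],"twist":0}]'
python3 -m pendant '[{"hand":1,"offset":[0,0,0.001],"twist":0},{"hand":1,"offset":[0,0,0.002],"twist":0},{"hand":1,"offset":[0,0,0.002],"twist":0},{"hand":1,"offset":[0,0,0.002],"twist":0}]'
```

```text
time_s: 10.25
eef_pos: [642.6, -239.8, 42.2]
tcp_rot: [-3.142, 0.0, 0.041]
contact_force: [0.1, 0.1, -0.8]
opening: 0.506
time_s: 10.65
eef_pos: [642.9, -239.9, 41.9]
tcp_rot: [3.141, -0.0, 0.041]
contact_force: [-2.8, 0.1, 9.0]
opening: 0.508
```

Contact is 9 N at TCP z 41.9, so the lower edge is at about 24 mm, on the floor. Release.

```bash
python3 -m pendant '[{"hand":0.45,"offset":[0,0,0],"twist":0},{"hand":0.4,"offset":[0,0,0],"twist":0},{"hand":0.3,"offset":[0,0,0],"twist":0},{"hand":0.15,"offset":[0,0,0],"twist":0},{"hand":0,"offset":[0,0,0],"twist":0},{"hand":0,"offset":[0,0,0],"twist":0},{"hand":0,"offset":[0,0,0],"twist":0},{"hand":0,"offset":[0,0,-0.01],"twist":0},{"hand":0,"offset":[0,0,-0.03],"twist":0},{"hand":0,"offset":[0,0,-0.06],"twist":0},{"hand":0,"offset":[0,0,-0.1],"twist":0},{"hand":0,"offset":[0,0,-0.14],"twist":0},{"hand":0,"offset":[0,0,-0.17],"twist":0},{"hand":0,"offset":[0,0,-0.17],"twist":0},{"hand":0,"offset":[0,0,-0.17],"twist":0}]'
python3 - <<'E'
from h import *
d=grab('wrist'); w=cloud(d); g=d['frame'].astype(int).max(2)
o=manip.observe();print(o['eef_pos'],o['tcp_rot'])
c=np.array([643.8,-240.1])
m=(g<75)&(w[...,2]>45)&(w[...,2]<125)&(abs(w[...,0]-c[0])<18)&(abs(w[...,1]-c[1])<28)
P=w[m]; print(len(P),np.percentile(P,[1,50,99],axis=0).round(1))
for lo,hi in((100,115),(45,82)):
    T=P[(P[:,2]>lo)&(P[:,2]<hi)]
    if len(T)>10: print(lo,len(T),cv2.minAreaRect(T[:,:2].astype(np.float32)),np.median(T[:,2]))
cv2.imwrite('pics/a10.png',cv2.convertScaleAbs(d['frame'],alpha=1.8))
E
```

```text
time_s: 12.15
eef_pos: [643.5, -240.0, 213.1]
tcp_rot: [3.14, -0.003, 0.041]
contact_force: [0.5, 0.3, -1.0]
opening: 1.001
[ 642.59898643 -239.96225033  211.32302882] [ 3.14072272e+00 -6.89157708e-04  4.08507914e-02]
1640 [[ 636.3 -260.9   49.4]
 [ 646.7 -239.6   98.9]
 [ 650.9 -218.4  108. ]]
100 814 ((643.3347778320312, -239.69998168945312), (14.12142276763916, 28.73474884033203), 1.7688686847686768) 106.64263213428735
45 725 ((648.4788208007812, -239.2886505126953), (25.104692459106445, 43.87614822387695), 2.452716588973999) 77.95502595848035
```

View pics/a10.png

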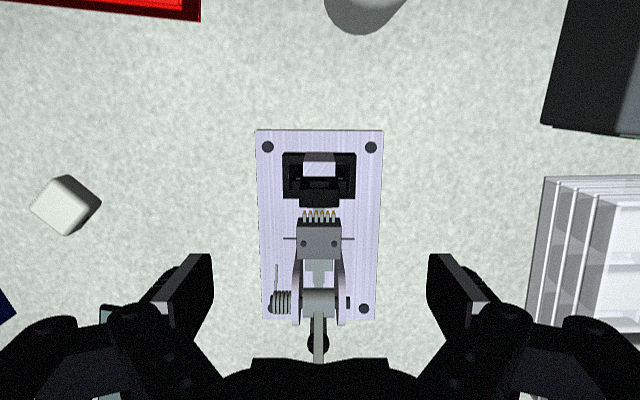

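The plate stands in the nest, at (320,180) in the wrist view. Its top reads 106.6 mm (108 nominal, the camera reads about 1.4 low) and its centre is (643.3,-239.7). The handle is still up. Next I shut the fingers and go over the bar, computed at (475,-246) with its top at 168.

```bash
python3 -m pendant '[{"hand":1,"offset":[-0.03,0,0],"twist":0},{"hand":1,"offset":[-0.07,0,0],"twist":0},{"hand":1,"offset":[-0.11,0,0],"twist":0},{"hand":1,"offset":[-0.14,0,0],"twist":0},{"hand":1,"offset":[-0.165,-0.001,0],"twist":0},{"hand":1,"offset":[-0.17,-0.001,0],"twist":0},{"hand":1,"offset":[-0.17,-0.001,0.016],"twist":0},{"hand":1,"offset":[-0.17,-0.001,0.022],"twist":0},{"hand":1,"offset":[-0.17,-0.001,0.022],"twist":0},{"hand":1,"offset":[-0.17,-0.001,0.022],"twist":0}]'
python3 - <<'E'
from h import *
w0=None
for n in('top','scene'):
    d=grab(n); w=cloud(d); g=d['frame'].astype(int).max(2)
    v,u=np.mgrid[0:400,0:640]
    m=(g<70)&(w[...,2]>140)&(w[...,2]<172)&(w[...,0]>450)&(w[...,0]<500)&(w[...,1]<-180)&(w[...,1]>-310)
    P=w[m]; print(n,len(P),np.percentile(P,[1,50,99],axis=0).round(1),cv2.minAreaRect(P[:,:2].astype(np.float32)))
print(manip.observe()['eef_pos'],manip.observe()['opening'])
E
```

```text
time_s: 13.2
eef_pos: [473.5, -245.3, 188.2]
tcp_rot: [-3.141, -0.0, 0.042]
contact_force: [-0.1, 0.4, -0.0]
opening: -0.0
top 153 [[ 463.5 -242.2  160.2]
 [ 467.7 -203.3  165.9]
 [ 479.2 -188.8  170.5]] ((471.5388488769531, -216.1900634765625), (15.794476509094238, 56.78471755981445), 0.6840018630027771)
scene 429 [[ 468.3 -295.9  157.2]
 [ 480.3 -245.1  164.8]
 [ 487.1 -191.6  169.1]] ((477.39971923828125, -243.67259216308594), (19.089445114135742, 107.08122253417969), 1.3845096826553345)
[ 473.5900666  -245.54251793  188.60705591] -0.001017378909517627
```

```bash
python3 -m pendant '[{"hand":1,"offset":[0,0,0.012],"twist":0},{"hand":1,"offset":[0,0,0.02],"twist":0},{"hand":1,"offset":[-0.005,0,0.026],"twist":0},{"hand":1,"offset":[-0.009,0,0.032],"twist":0},{"hand":1,"offset":[-0.013,0,0.038],"twist":0},{"hand":1,"offset":[-0.017,0,0.045],"twist":0},{"hand":1,"offset":[-0.02,0,0.052],"twist":0},{"hand":1,"offset":[-0.022,0,0.059],"twist":0},{"hand":1,"offset":[-0.024,0,0.066],"twist":0},{"hand":1,"offset":[-0.026,0,0.073],"twist":0},{"hand":1,"offset":[-0.026,0,0.08],"twist":0},{"hand":1,"offset":[-0.027,0,0.085],"twist":0},{"hand":1,"offset":[-0.027,0,0.088],"twist":0},{"hand":1,"offset":[-0.027,0,0.088],"twist":0},{"hand":1,"offset":[-0.027,0,0.088],"twist":0}]'
```

```text
time_s: 14.8
eef_pos: [443.5, -247.3, 100.1]
tcp_rot: [3.141, 0.005, 0.04]
contact_force: [-7.8, 0.1, 12.0]
opening: 0.004
```

```bash
python3 -m pendant '[{"hand":1,"offset":[0.001,0,0.002],"twist":0},{"hand":1,"offset":[0.002,0,0.004],"twist":0},{"hand":1,"offset":[0.002,0,0.005],"twist":0},{"hand":1,"offset":[0.002,0,0.005],"twist":0},{"hand":1,"offset":[0.002,0,0.005],"twist":0},{"hand":1,"offset":[0.002,0,0.005],"twist":0}]'
python3 - <<'E'
from h import *
for n in('scene','wrist','top'): d=grab(n); cv2.imwrite(f'/tmp/{n}.png',d['frame'])
for i in range(4):
    d=grab('scene'); o=manip.observe(); print(np.round(o['eef_pos'],1),np.round(o['contact_force'],1))
s=cv2.imread('/tmp/scene.png')[180:360,160:300]
t=cv2.imread('/tmp/wrist.png')[60:400,140:500]
a=cv2.resize(s,(400,514)); b=cv2.resize(t,(400,378)); b=cv2.copyMakeBorder(b,0,136,0,0,0)
cv2.imwrite('pics/a11.png',cv2.convertScaleAbs(np.hstack([a,b]),alpha=1.8))
E
```

```text
time_s: 15.4
eef_pos: [444.0, -247.5, 98.6]
tcp_rot: [3.138, 0.009, 0.04]
contact_force: [-23.8, 5.9, 54.2]
opening: -0.001
[ 444.  -247.5   98.5] [-23.8   5.5  53.7]
[ 444.  -247.5   98.5] [-23.8   6.2  54. ]
[ 444.  -247.5   98.6] [-23.1   5.6  54.4]
[ 444.  -247.5   98.6] [-24.5   5.8  53.4]
```

View pics/a11.png

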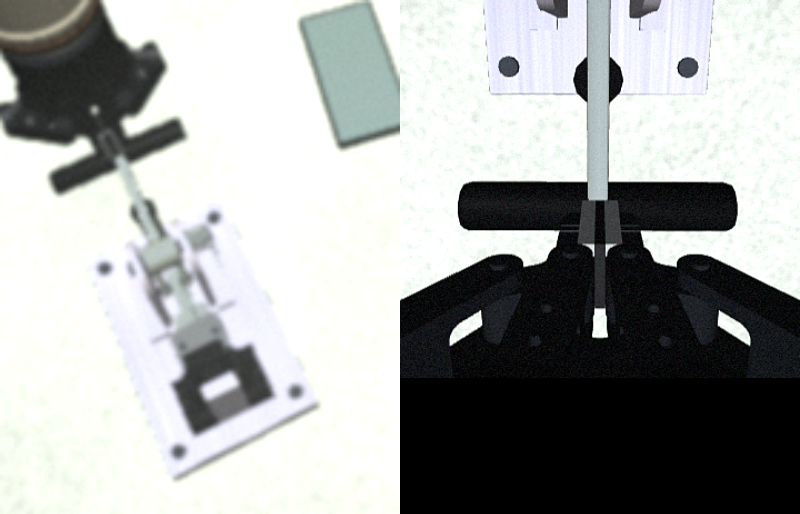

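The bar is on its stop: force rose from 12 N to 54 N over 1.5 mm. The wrist view shows the tips on the middle of the bar, and the scene view shows the probes up against the plate. I'll ease the push to a moderate level.

```bash
python3 -m pendant '[{"hand":1,"offset":[-0.001,0,-0.001],"twist":0},{"hand":1,"offset":[-0.002,0,-0.0015],"twist":0},{"hand":1,"offset":[-0.002,0,-0.0015],"twist":0},{"hand":1,"offset":[-0.002,0,-0.0015],"twist":0},{"hand":1,"offset":[-0.002,0,-0.0015],"twist":0}]'
python3 - <<'E'
from h import *
for i in range(6):
    d=grab('scene'); o=manip.observe(); print(np.round(o['eef_pos'],1),np.round(o['contact_force'],1))
w=cloud(d);g=d['frame'].astype(int).max(2)
m=(g<70)&(w[...,2]>60)&(w[...,2]<107)&(w[...,0]>425)&(w[...,0]<470)&((abs(w[...,1]+247)>25)&(abs(w[...,1]+247)<60))
P=w[m]; print('bar',len(P),np.percentile(P,[2,50,98],axis=0).round(1))
m=(g<75)&(w[...,2]>95)&(w[...,2]<120)&(abs(w[...,0]-645)<20)&(abs(w[...,1]+240)<25); T=w[m]; print('plate top',len(T),np.percentile(T,[2,50,98],axis=0).round(1))
d=grab('wrist');w=cloud(d)
m=(d['frame'].max(2)<60)&(w[...,2]>60)&(w[...,2]<110)&(w[...,0]>425)&(w[...,0]<470)&((abs(w[...,1]+247)>25)&(abs(w[...,1]+247)<60))
P=w[m]; print('bar wrist',len(P),np.percentile(P,[2,50,98],axis=0).round(1))
E
```

```text
time_s: 16.25
eef_pos: [443.9, -247.5, 99.1]
tcp_rot: [3.139, 0.005, 0.04]
contact_force: [-14.5, 3.3, 36.6]
opening: -0.001
[ 443.9 -247.5   99.1] [-14.7   3.1  37.2]
[ 443.9 -247.5   99. ] [-15.2   3.7  37.8]
[ 444.  -247.4   99.1] [-14.6   3.6  37. ]
[ 443.9 -247.5   99. ] [-14.    3.4  37.6]
[ 443.9 -247.4   99. ] [-15.5   3.6  35.8]
[ 443.9 -247.5   99.1] [-14.3   3.6  36.2]
bar 199 [[ 440.8 -296.9   89.2]
 [ 453.3 -220.3   96.1]
 [ 459.8 -192.5  100.7]]
plate top 122 [[ 639.4 -251.4   95.6]
 [ 648.2 -237.3  106.2]
 [ 654.1 -223.4  109.1]]
bar wrist 5695 [[ 439.2 -298.8   88.7]
 [ 451.3 -220.9   96.6]
 [ 458.9 -193.6   98.9]]
```

```bash
python3 -c "
from plant import manip
print(manip.hand_in()); print(manip.observe()['contact_force'])"
```

```text
the job is handed in; nothing more can be done
None
the job is handed in; nothing more can be done
```

I lifted the black plate off the right hook, stood it in the jig's nest slot-up and let go of it. I then pressed the handle to its stop with shut fingers and handed in at about 16.6 s while still holding it down. No verdict is reported, so I can't confirm the result beyond these checks.

- **Plate:** after letting go, its centre was within about 1 mm of the measured pocket centre. Its top read 106.6 mm; 108 mm is nominal, and that camera reads about 1.4 mm low, so I take it as fully home. With the handle down, the noisier scene view still showed the top at about 106 mm.
- **Handle:** it is on the stop. The bar's top reads 99–101 mm (100 mm is nominal for fully down), and the push holds steady at about 37 N downwards. There is also about 15 N sideways push on the tool, which I left.
- **Not measured:** I could not read the probe force. I only saw the probes up against the plate in the image.
- **Bystanders:** I never touched the tape roll, charger block or phone. I did not re-measure their positions at the end.

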